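# Hang the thermo-hygrometer inside the egg incubator

### The arm

A 6-joint arm with a two-finger parallel gripper is mounted at the origin on the work surface. World frame = base frame: x ahead of the robot, y to its left, z up, the work surface at z = 0. Lengths are in m, angles in rad, forces in N, time in s.
With the tool pointing down it reaches from about 0.325 to 1 m from the base axis. Payload 5.1 kg.
Tool frame: the origin (TCP) lies on the mounting face of the last link; the fingertips stand 173 mm ahead of it and the grasp point (between the pads) lies 155 mm ahead of it; y points along the fingers, z is the direction in which the jaws open and shut, and the axes are right-handed (so a half turn about y gives the same grasp; the last joint's range is limited). The gripper opens to 85 mm and grips with 20 to 120 N. Pads are 22 mm wide; open, the fingers measure 114 mm over their backs; the gripper's body (76 mm by 85 mm) begins 54 mm behind the grasp point. The pads swing forward as they close: fully open they stand 13 mm farther back than shut.
Start: joints at [1.127, 0.124, 1.65, -0, 1.367, -0.083], TCP at [0.229, 0.608, 0.405] pointing down, gripper open.
Joint ranges: [-2.61, 2.61], [-1.02, 2.33], [0.03, 2.71], [-1.35, 4.49], [0.32, 2.68], [-2.91, 2.91]. Speed limits (rad/s): [2.57, 2.57, 3.14, 3.14, 3.14, 3.14].

### API

Orientations are given as [roll, pitch, yaw] about the fixed x, y, z axes, in that order (R = Rz(yaw) Ry(pitch) Rx(roll)).
In Python, from plant import robot gives the robot as it stands. The module is installed in compiled form; this text tells all that it offers.
- The arm moves only by the tool carry_out, never from a script. Its argument "motion" is a list of rows, each a list of 3 entries, a list of its own where there are three numbers: the opening in per cent of the stroke, from 0 (shut) to 100 (fully open), then the shift along the world's x, y, z in cm, then the turn about the world's z in rad. A call has 1 to 20 rows; each row is the pose to reach, as a shift and turn from the pose commanded when the call began; what a row does not reach only later rows make up. A row lasts 1/10 s, in which the tool goes at most 50 mm and 8.59 degrees, less where a joint would pass 70% of its speed; a pose out of reach is approached as far as the arm can. A call with a gripper value outside its range is refused whole. The fingers move at their own pace and stop on an object; "newtons" is the grip in N (left out, the last holds). Time passes only in rows, so rows that repeat a pose let the fingers close. It gives the time, the measured TCP pose, the force and the opening at its end, in the units of the state.
- robot.read_state(): the state, without advancing time (a new reading comes with each control period).
- robot.get_image(name): name is "scene" or "top" or "wrist"; returns the picture (400x640x3 uint8, red, green, blue); there is no depth.
- robot.camera_params(name): a dict with "camera_matrix" (3x3 intrinsics, pixels), "world_from_camera" (4x4, takes a point from camera to world coordinates); the wrist camera has in their place "tool_from_camera" (4x4, takes a point from camera to tool coordinates, whose origin is the TCP and whose axes are the tool frame's). Camera axes: x right, y up, looking along -z (the intrinsics and any distortion apply to the point x, -y, -z); pixel columns grow to the right and rows downward; lengths in m; the calibration is good to about 2 mm. A picture is of the moment at which its call begins: read the wrist's pose just before it. camera_params takes no time and is no camera call.
- robot.close_job(): hands the job in, once; it reports no verdict.
The state is a dict: "clock": time; "joint_pos": joint angles; "dq": joint speeds; "joint_torque": joint torques, N m; "position": TCP position; "tcp_rot": TCP orientation; "force": force on the tool from outside, world axes, zero at the start; "moment": the same for the moment, N m; "gripper_width": opening from 0.0 (shut) to 1.0 (fully open).
Only numpy, scipy, OpenCV 4.12 (cv2) and the standard library are available. Lean on these libraries where they do the work, as an engineer would, in place of code of your own. Each camera call takes 0.05 s, during which the arm holds its last target.

### The job

Take the small thermo-hygrometer by its yellow grip, pass it through the hatch in the incubator's top without touching the hatch frame, and hook it over the bar inside. Resting only lightly on the bar, slide it along until it drops into the bar's one dip, then leave it hanging there fully settled. Never press hard on the bar (it bends above about 15 N), keep the instrument upright, and leave the bottle, the beaker and the egg tray alone.

Things in the scene. Friction and masses are not known exactly. Their poses are not given: they have to be found in the camera images.
- grip (a point): Centre of the gauge's yellow grip block (22 along x, 16 along y, 40 high), 152 mm above the gauge's underside. Grip at this height with the fingers closing along y: they then stay above the hatch frame to the end. Gauge: 0.15-0.25 kg, 172 tall, starts upright on the table. Its axes: z up, x from the stem side to the hook's open side.
- dial (a point): Centre of the gauge's white body with a round dial, 30 (x) by 48 (y) by 36 high; 18 mm above the gauge's underside, straight below the grip. A flat stem at x -20 to -12 joins it to the hook above.
- saddle (a point): Underside of the hook's bridge (6 mm round rod along x from the stem to the hook tip), the point that rides on the bar: 86 mm above the gauge's underside, straight below the grip. The gap for the bar, between stem (x -12) and tip (x +10), is 22 wide.
- hook_tip (a point): Lowest point of the hook's downward tip (6 mm rod at x +10 to +16), 73 mm above the gauge's underside; the bar enters from the +x side between body top (36) and this tip (73). With the saddle 21 mm above the rail's origin, bar and dip pass between them.
- cabinet: White incubator, 240 (x) by 380 (y) by 140 high, walls 12 thick; fixed during the run. Origin at the centre of its underside on the table, z up, front is -x.
- frame: Hatch frame, the 12 mm thick top of the incubator (blue edging); same origin and axes as the cabinet. Its opening is 90 (x) by 230 (y), centred on the origin, top face at z 140. Must not be touched by gauge or robot.
- rail: Mount of the 6 mm round steel bar inside, along y under the hatch. Origin mid-length, 17 mm to +x of the cabinet's centre, 115 mm above the table, axes as the cabinet's. The bar's straight top is at this height, +-2 mm (not measured); it gives about 1 mm per 12 N. To hook on: gauge axes along these, come down 27 mm to the -x side till saddle is 21 above this height, move +x over the bar, lower.
- dip_zone (a point): Same point as the rail's origin. The bar's one V-shaped dip (20 wide along y, 11 deep) has its middle anywhere from 58 mm to -y to 58 mm to +y of here: not measured, feel for it. The bar is straight for 120 mm either side of the dip. In the dip the bridge sinks about 8 mm below its riding height.
- bottle: White reagent bottle, blue cap, 56 diameter, 130 tall; origin at the centre of its underside. Leave alone.
- beaker: Clear beaker, 84 diameter, 105 tall; origin at the centre of its underside. Leave alone.
- egg_tray: Blue egg tray 100 by 150 with three eggs, 69 tall; origin at the centre of its underside. Leave alone.

How it is judged:
By the outcome, as a careful person would: the job done as asked, in the order asked, and still so for the second after the job is handed in, with the robot touching nothing.
It also fails if it takes over 72 s, if anything falls off the work surface, if the arm or the gripper's body presses on something with over 40 N, if the wrist force passes 120 N, or if a joint passes its speed limit or range.

## Working session

There is one attempt and no reset: what is moved stays moved. The work goes in short steps, Python scripts to look and compute and a tool call to move; the robot and the scene stay as the last step left them, time stands still between calls to the robot, and variables do not carry over. Pictures are saved under pics/ and viewed, and the job is handed in when it is done.

Besides the shell and the picture viewer there is one more tool, called after "Call:" as name(argument=value, ...) on one line, values as JSON. carry_out: Moves the arm, as the interface text tells. Its arguments: {"type":"object","properties":{"motion":{"type":"array"},"newtons":{"type":"number"}},"required":["motion"]}

```bash
mkdir -p pics; python3 - <<'E'
from plant import robot
import cv2
s=robot.read_state()
for k,v in s.items(): print(k,v)
for n in ["scene","top","wrist"]:
    im=robot.get_image(n); cv2.imwrite(f"pics/{n}0.png",im[:,:,::-1])
    print(n,robot.camera_params(n))
E
```

```text
clock 0.0
joint_pos [ 1.12741385e+00  1.24523822e-01  1.65169330e+00 -2.42662776e-05
  1.36751815e+00 -8.25877823e-02]
dq [ 5.51911396e-04 -2.36898997e-04  6.19005908e-04  8.31765535e-05
 -9.30085383e-04 -2.75854249e-04]
joint_torque [ 2.63572902e-04 -4.23607635e+01 -3.65455842e+01 -2.50783842e-05
  6.87057007e-03  6.57803966e-06]
position [0.22937422 0.60791201 0.40342911]
tcp_rot [-1.57293360e+00  1.53077741e-04 -3.60789936e-01]
force [-0.01342798 -0.78467617 -0.34849245]
moment [ 0.02940924 -0.00542121  0.01584516]
gripper_width 0.9998571070788915
scene {'camera_matrix': array([[384.428018  ,   0.        , 317.59258765],
       [  0.        , 384.428018  , 205.63703207],
       [  0.        ,   0.        ,   1.        ]]), 'world_from_camera': array([[ 0.80012667, -0.49134115,  0.34406566,  0.90088196],
       [ 0.5997574 ,  0.64633997, -0.4717369 , -0.40884315],
       [ 0.00940036,  0.58380521,  0.81183934,  0.75589966],
       [ 0.        ,  0.        ,  0.        ,  1.        ]])}
top {'camera_matrix': array([[421.46078598,   0.        , 318.96444614],
       [  0.        , 42
[... 187 characters left out ...]
0988343,  0.01111458, -0.04914808],
       [ 0.00974592,  0.12912225,  0.99158079,  1.05190765],
       [ 0.        ,  0.        ,  0.        ,  1.        ]])}
wrist {'camera_matrix': array([[289.37272366,   0.        , 319.39512054],
       [  0.        , 289.37272366, 195.66282904],
       [  0.        ,   0.        ,   1.        ]]), 'tool_from_camera': array([[ 2.24184610e-04, -9.61623760e-01, -2.74371453e-01,
        -6.85780985e-02],
       [-8.50205325e-05,  2.74371441e-01, -9.61623786e-01,
         3.10926727e-02],
       [ 9.99999971e-01,  2.38908461e-04, -2.02479096e-05,
         8.98514729e-04],
       [ 0.00000000e+00,  0.00000000e+00,  0.00000000e+00,
         1.00000000e+00]])}
```

View pics/scene0.png

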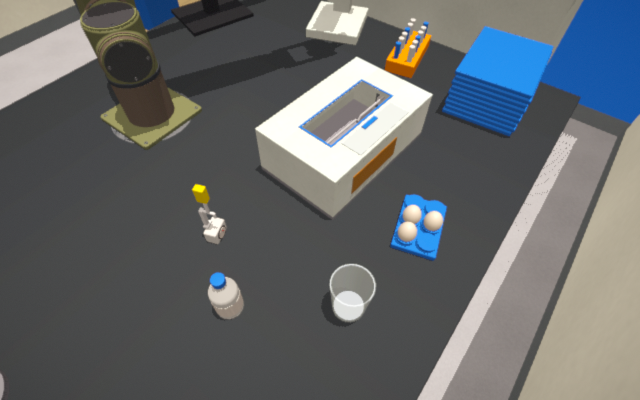

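View pics/top0.png

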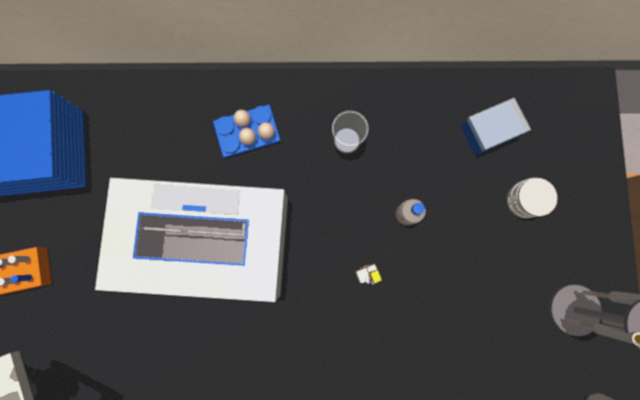

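View pics/wrist0.png

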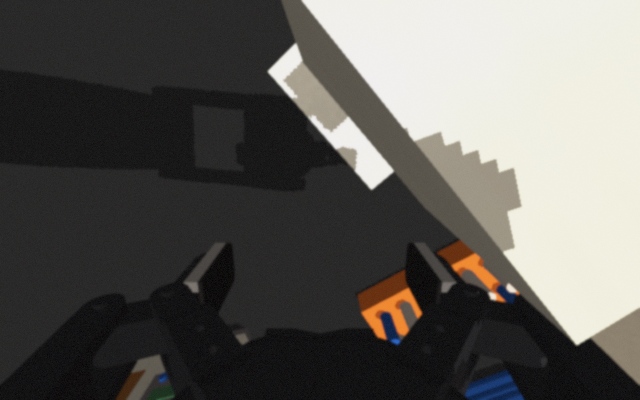

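```bash
cat > h.py <<'E'
import numpy as np, cv2
from plant import robot
def pw(n,u,v,z):
    c=robot.camera_params(n);K=c["camera_matrix"];T=c["world_from_camera"]
    d=np.array([(u-K[0,2])/K[0,0],-(v-K[1,2])/K[1,1],-1]);d=T[:3,:3]@d
    return T[:3,3]+d*(z-T[2,3])/d[2]
def px(n,P):
    c=robot.camera_params(n);K=c["camera_matrix"];T=c["world_from_camera"]
    p=(np.atleast_2d(P)-T[:3,3])@T[:3,:3]
    return np.c_[K[0,2]+K[0,0]*p[:,0]/-p[:,2],K[1,2]-K[1,1]*p[:,1]/-p[:,2]]
def crop(src,out,x0,y0,x1,y1,s):
    im=cv2.imread(src)[y0:y1,x0:x1]
    cv2.imwrite(out,cv2.resize(im,None,fx=s,fy=s,interpolation=cv2.INTER_CUBIC))
E
python3 - <<'E'
from h import *
crop("pics/top0.png","pics/c1.png",90,170,290,310,4)
crop("pics/scene0.png","pics/c2.png",250,55,440,205,4)
crop("pics/top0.png","pics/c3.png",340,240,400,300,10)
crop("pics/scene0.png","pics/c4.png",180,175,240,250,8)
E
```

```text
(no output)
```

View pics/c1.png

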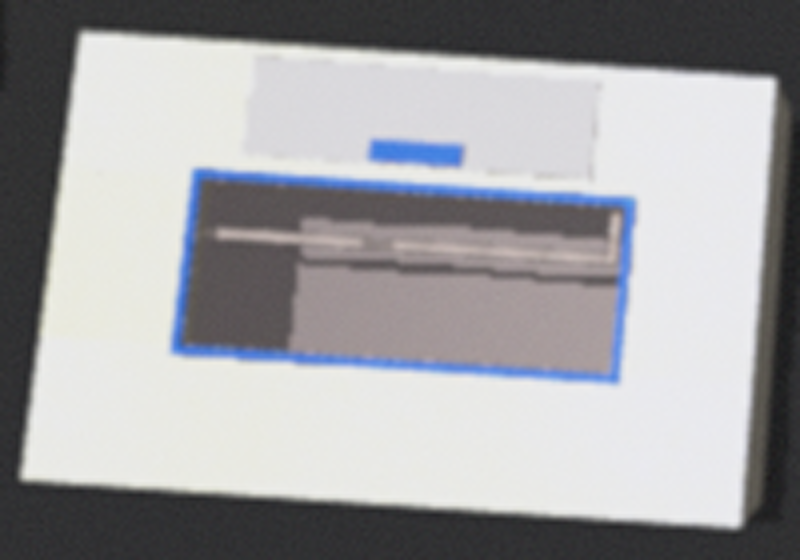

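View pics/c2.png

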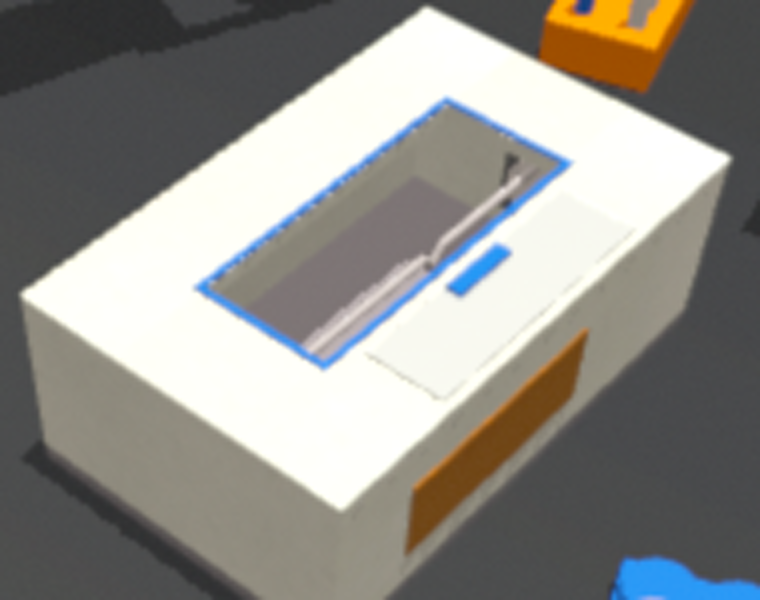

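View pics/c3.png

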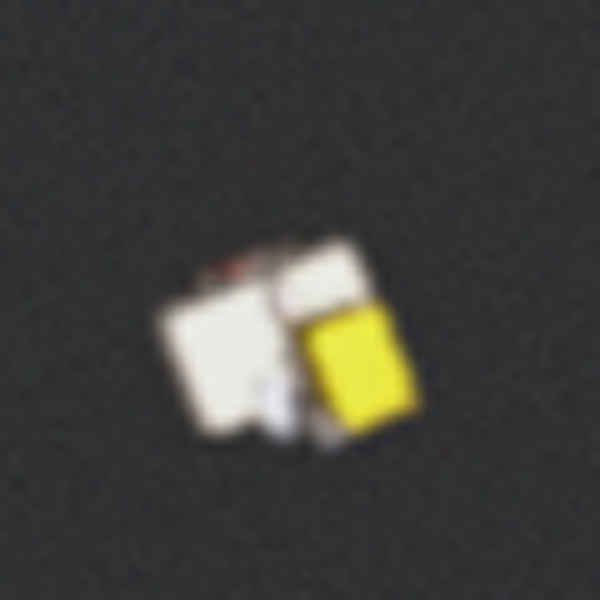

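View pics/c4.png

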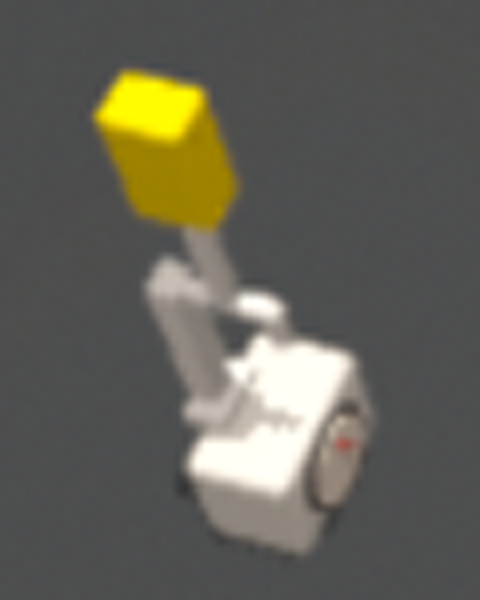

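```bash
python3 - <<'E'
from h import *
np.set_printoptions(precision=4,suppress=True)
A=lambda pts,x0,y0,s:[((u+.5)/s+x0-.5,(v+.5)/s+y0-.5) for u,v in pts]
def show(t,n,pts,z):
    w=np.array([pw(n,u,v,z)[:2] for u,v in pts]);print(t,n,w.tolist() and '\n',w,'mean',w.mean(0));
    e=np.roll(w,-1,0)-w;print(' len',np.hypot(*e.T),'ang',np.degrees(np.arctan2(e[:,1],e[:,0])))
show('cab','top',A([(80,30),(778,77),(745,528),(22,482)],90,170,4),.14)
show('hatch','top',A([(202,180),(625,206),(611,372),(182,346)],90,170,4),.14)
show('cab','scene',A([(427,7),(730,157),(343,510),(22,294)],250,55,4),.14)
show('hatch','scene',A([(448,104),(564,165),(325,361),(206,287)],250,55,4),.14)
show('bar','top',A([(220,234),(612,260)],90,170,4),.113)
show('bar','scene',A([(310,345),(518,180)],250,55,4),.113)
for z in(.112,.106):
  show('dip','top',A([(378,244)]*2,90,170,4),z);show('dip','scene',A([(432,264)]*2,250,55,4),z)
show('grip','top',A([(302,332),(382,304),(422,406),(350,436)],340,240,10),.172)
show('grip','scene',A([(125,70),(207,92),(183,142),(95,118)],180,175,8),.172)
show('body','scene',A([(357,358),(285,495)],180,175,8),.036)
s=px('scene',[[0,0,0]]);print(robot.read_state()['clock'])
E
```

```text
cab top 
 [[0.6605 0.3979]
 [0.6308 0.0166]
 [0.3898 0.0341]
 [0.4182 0.4156]] mean [0.5248 0.216 ]
 len [0.3825 0.2417 0.3825 0.2429] ang [-94.4545 175.8325  85.7364  -4.1854]
hatch top 
 [[0.5774 0.3279]
 [0.5609 0.0993]
 [0.4721 0.1058]
 [0.4885 0.3347]] mean [0.5247 0.2169]
 len [0.2291 0.089  0.2294 0.0892] ang [-94.1244 175.827   85.914   -4.3595]
cab scene 
 [[0.4221 0.4168]
 [0.6615 0.3988]
 [0.6332 0.0191]
 [0.3934 0.0379]] mean [0.5276 0.2182]
 len [0.24   0.3807 0.2405 0.38  ] ang [ -4.312  -94.2529 175.522   85.6695]
hatch scene 
 [[0.492  0.3357]
 [0.5827 0.3285]
 [0.5634 0.1003]
 [0.4739 0.1069]] mean [0.528  0.2179]
 len [0.091  0.229  0.0898 0.2296] ang [ -4.5471 -94.8352 175.8391  85.4757]
bar top 
 [[0.5499 0.3278]
 [0.5332 0.1106]] mean [0.5416 0.2192]
 len [0.2178 0.2178] ang [-94.4042  85.5958]
bar scene 
 [[0.534  0.1279]
 [0.5529 0.3297]] mean [0.5435 0.2288]
 len [0.2027 0.2027] ang [ 84.6647 -95.3353]
dip top 
 [[0.5435 0.2406]
 [0.5435 0.2406]] mean [0.5435 0.2406]
 len [0. 0.] ang [0. 0.]
dip scene 
 [[0.552  0.2307]
 [0.552  0.2307]] mean [0.552  0.2307]
 len [0. 0.] ang [0. 0.]
dip top 
 [[0.5439 0.2424]
 [0.5439 0.2424]] mean [0.5439 0.2424]
 len [0. 0.] ang [0. 0.]
dip scene 
 [[0.5487 0.2366]
 [0.5487 0.2366]] mean [0.5487 0.2366]
 len [0. 0.] ang [0. 0.]
grip top 
 [[ 0.449  -0.162 ]
 [ 0.4545 -0.1787]
 [ 0.4337 -0.1863]
 [ 0.4278 -0.1713]] mean [ 0.4412 -0.1746]
 len [0.0176 0.0222 0.0161 0.0231] ang [ -71.7346 -159.8507  111.4374   23.7192]
grip scene 
 [[ 0.4318 -0.1708]
 [ 0.4526 -0.1636]
 [ 0.4593 -0.1777]
 [ 0.4372 -0.1854]] mean [ 0.4452 -0.1744]
 len [0.0221 0.0156 0.0234 0.0155] ang [  19.2297  -64.6801 -160.8282  110.2332]
body scene 
 [[ 0.4516 -0.1476]
 [ 0.468  -0.1913]] mean [ 0.4598 -0.1694]
 len [0.0467 0.0467] ang [-69.55 110.45]
0.15
```

Call:
carry_out(motion=[[100, [1, -3, 2], 0.05], [100, [2, -7, 3], 0.1], [100, [3.2, -11.5, 4], 0.15], [100, [4.4, -16, 4.5], 0.2], [100, [5.6, -20.5, 4.7], 0.25], [100, [6.8, -25, 4.7], 0.3], [100, [8, -29.5, 4.7], 0.35], [100, [9.2, -34, 4.7], 0.4], [100, [10.4, -38.5, 4.7], 0.45], [100, [11.6, -43, 4.7], 0.5], [100, [12.8, -47.5, 4.7], 0.55], [100, [14, -52, 4.7], 0.6], [100, [15.3, -56.5, 4.7], 0.65], [100, [16.6, -61, 4.7], 0.7], [100, [17.9, -65.5, 4.7], 0.711], [100, [19.1, -70, 4.7], 0.711], [100, [20.2, -74, 4.7], 0.711], [100, [21, -77, 4.7], 0.711], [100, [21.4, -78.3, 4.7], 0.711], [100, [21.4, -78.3, 4.7], 0.711]], newtons=40)

```text
clock: 2.15
position: [0.4436, -0.1759, 0.4512]
tcp_rot: [-1.57, 0.001, 0.348]
force: [0.2, 0.5, 1.2]
gripper_width: 1.002
```

```bash
python3 - <<'E'
from h import *
s=robot.read_state();print(s['clock'],s['position'],s['tcp_rot'],s['force'],s['joint_pos'],s['dq'])
cv2.imwrite("pics/w1.png",robot.get_image("wrist")[:,:,::-1])
E
```

```text
2.15 [ 0.4436186  -0.17593322  0.45116823] [-1.56964140e+00  8.57007204e-04  3.47944083e-01] [0.2126407  0.53062394 1.16290819] [-4.90141477e-01 -2.95048913e-01  1.96483294e+00  1.36098116e-04
  1.47324040e+00 -2.40889475e+00] [ 0.04165025 -0.03200754  0.02045128  0.0131555   0.01539251  0.01326368]
```

View pics/w1.png

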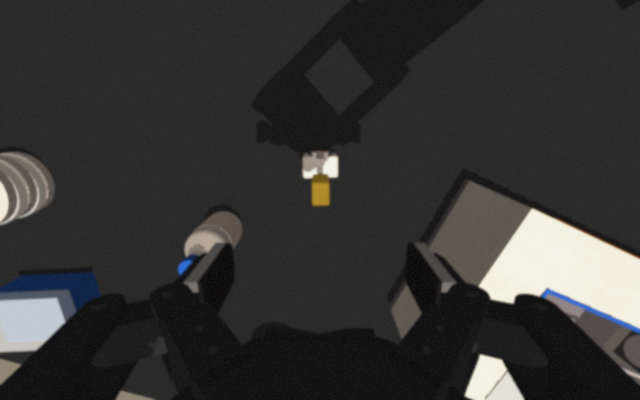

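```bash
python3 - <<'E'
from h import *
crop("pics/w1.png","pics/w1c.png",290,140,350,220,7)
E
```

```text
(no output)
```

View pics/w1c.png

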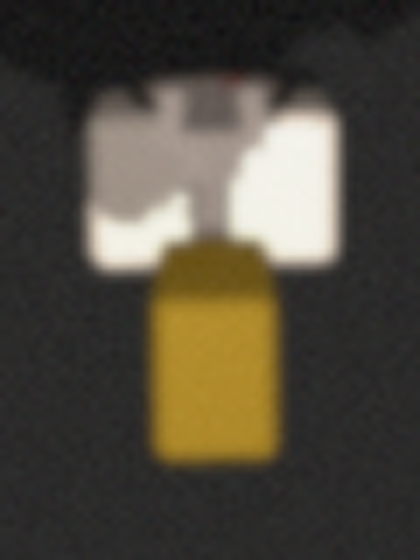

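```bash
python3 - <<'E'
from h import *
np.set_printoptions(precision=1,suppress=True)
s=robot.read_state()
for c,yaw in(((.4445,-.1745),.35),((.4445,-.1745),.35+np.pi)):
    R=np.array([[np.cos(yaw),-np.sin(yaw)],[np.sin(yaw),np.cos(yaw)]])
    L=np.array([[-16,0,60],[13,0,73],[15,0,18],[-15,0,18],[0,0,172],[-11,-8,172],[-11,8,172],[11,8,172],[11,-8,172],[-11,0,132]])/1000
    W=np.c_[L[:,:2]@R.T+c,L[:,2]]
    p=px('scene',W);print('scene crop',((p-[180,175])*8).round().tolist())
    c_=robot.camera_params('wrist');from scipy.spatial.transform import Rotation as Ro
    T=np.eye(4);T[:3,:3]=Ro.from_euler('xyz',s['tcp_rot']).as_matrix();T[:3,3]=s['position'];M=T@c_['tool_from_camera'];K=c_['camera_matrix']
    q=(W-M[:3,3])@M[:3,:3];u=np.c_[K[0,2]-K[0,0]*q[:,0]/q[:,2],K[1,2]+K[0,0]*q[:,1]/q[:,2]]
    print('wrist crop',((u-[290,140])*7).round().tolist())
E
```

```text
scene crop [[193.0, 344.0], [281.0, 343.0], [328.0, 454.0], [231.0, 427.0], [147.0, 101.0], [90.0, 115.0], [121.0, 66.0], [203.0, 86.0], [173.0, 136.0], [145.0, 189.0]]
wrist crop [[202.0, 124.0], [202.0, 299.0], [202.0, 246.0], [202.0, 98.0], [202.0, 380.0], [139.0, 295.0], [266.0, 295.0], [265.0, 462.0], [140.0, 462.0], [202.0, 232.0]]
scene crop [[301.0, 373.0], [192.0, 319.0], [231.0, 427.0], [328.0, 454.0], [147.0, 101.0], [203.0, 86.0], [173.0, 136.0], [90.0, 115.0], [121.0, 66.0], [225.0, 210.0]]
wrist crop [[202.0, 299.0], [202.0, 152.0], [202.0, 98.0], [202.0, 246.0], [202.0, 380.0], [265.0, 462.0], [140.0, 462.0], [139.0, 295.0], [266.0, 295.0], [203.0, 378.0]]
```

Call:
carry_out(motion=[[100, [0.05, 0.25, -2], 0], [60, [0.05, 0.25, -5], 0], [60, [0.05, 0.25, -9], 0], [60, [0.05, 0.25, -12], 0], [60, [0.05, 0.25, -13.5], 0], [60, [0.05, 0.25, -14.3], 0], [60, [0.05, 0.25, -14.3], 0], [60, [0.05, 0.25, -14.3], 0], [60, [0.05, 0.25, -14.3], 0]], newtons=50)

```text
clock: 3.1
position: [0.4446, -0.1726, 0.3107]
tcp_rot: [-1.573, -0.002, 0.35]
force: [-0.1, -0.0, 0.3]
gripper_width: 0.596
```

```bash
python3 - <<'E'
from h import *
s=robot.read_state();print(s['clock'],s['position'],s['tcp_rot'],s['force'],s['gripper_width'])
cv2.imwrite("pics/w2.png",robot.get_image("wrist")[:,:,::-1])
E
```

```text
3.1 [ 0.44463037 -0.17258313  0.31068863] [-1.57327136 -0.00230538  0.35032937] [-0.14121108 -0.00393903  0.31014071] 0.5961891451266202
```

View pics/w2.png

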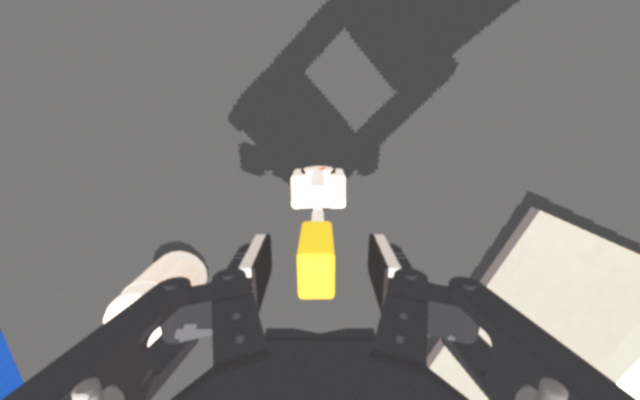

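Call:
carry_out(motion=[[50, [0, 0, -0.3], 0], [30, [0, 0, -0.3], 0], [15, [0, 0, -0.3], 0], [0, [0, 0, -0.3], 0], [0, [0, 0, -0.3], 0], [0, [0, 0, -0.3], 0], [0, [0, 0, -0.3], 0], [0, [0, 0, -0.3], 0], [0, [0, 0, -0.3], 0], [0, [0, 0, -0.3], 0], [0, [0, 0, -0.3], 0]], newtons=50)

```text
clock: 4.25
position: [0.444, -0.1724, 0.3057]
tcp_rot: [-1.571, 0.0, 0.35]
force: [-0.6, -1.5, -0.8]
gripper_width: 0.182
```

```bash
python3 - <<'E'
from h import *
s=robot.read_state();print(s['clock'],s['position'],s['tcp_rot'],s['force'],s['moment'],s['gripper_width'])
cv2.imwrite("pics/w3.png",robot.get_image("wrist")[:,:,::-1])
for i in range(3):
  s=robot.read_state();print(s['clock'],s['position'],s['force'])
E
```

```text
4.25 [ 0.44396325 -0.17236258  0.30567372] [-1.57082173e+00  9.95508267e-05  3.50261355e-01] [-0.63291275 -1.46543948 -0.79734766] [-0.19600402  0.00959339  0.01447116] 0.1819505842767327
4.3 [ 0.44395485 -0.17237591  0.30567102] [ 0.89892092 -0.72314322 -1.64034572]
4.3 [ 0.44395485 -0.17237591  0.30567102] [ 0.89892092 -0.72314322 -1.64034572]
4.3 [ 0.44395485 -0.17237591  0.30567102] [ 0.89892092 -0.72314322 -1.64034572]
```

View pics/w3.png

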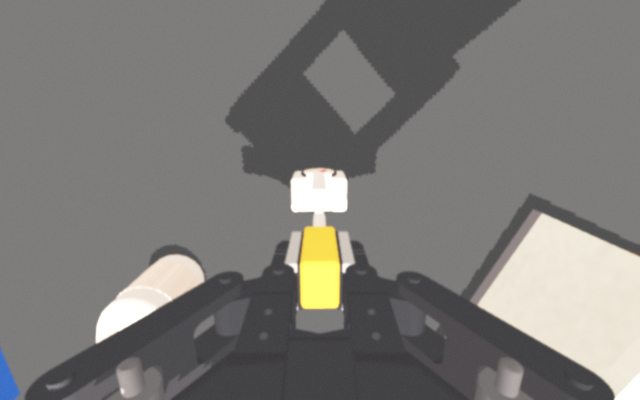

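Call:
carry_out(motion=[[0, [0, 0, 1], 0], [0, [0, 0, 3.5], 0], [0, [0, 0, 7], 0], [0, [0, 0, 11], 0], [0, [0, 0, 15], 0], [0, [0.4, 2, 18], -0.03], [0, [1, 5, 19], -0.07], [0, [1.7, 9, 19], -0.12], [0, [2.5, 13, 19], -0.17], [0, [3.2, 17, 19], -0.22], [0, [4, 21, 19], -0.27], [0, [4.7, 25, 19], -0.32], [0, [5.5, 29, 19], -0.36], [0, [6.2, 33, 19], -0.4], [0, [6.8, 36, 19], -0.42], [0, [7.1, 37.7, 19], -0.425], [0, [7.2, 38.2, 19], -0.425], [0, [7.2, 38.2, 19], -0.425], [0, [7.2, 38.2, 19], -0.425], [0, [7.2, 38.2, 19], -0.425]])

```text
clock: 6.3
position: [0.5159, 0.2087, 0.4959]
tcp_rot: [-1.571, -0.0, -0.076]
force: [0.2, -0.4, -1.4]
gripper_width: 0.179
```

```bash
cat >> h.py <<'E'
def st():
    s=robot.read_state();print(round(s['clock'],2),s['position'].round(4) if hasattr(s['position'],'round') else s['position'],np.round(s['tcp_rot'],3),'F',np.round(s['force'],2),'M',np.round(s['moment'],2),s['gripper_width']);return s
E
python3 - <<'E'
from h import *
s=st()
for n in("wrist","scene","top"): cv2.imwrite(f"pics/{n}4.png",robot.get_image(n)[:,:,::-1])
crop("pics/scene4.png","pics/s4c.png",230,20,440,180,3.8)
E
```

```text
6.3 [0.5159 0.2087 0.4959] [-1.571 -0.    -0.076] F [ 0.21 -0.4  -1.38] M [ 0.01  0.01 -0.06] 0.17892266275036248
```

View pics/wrist4.png

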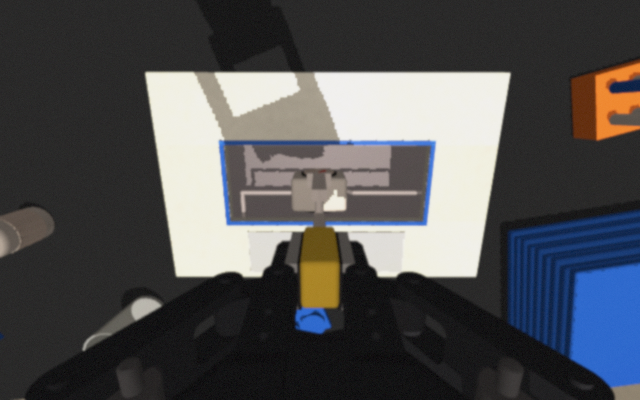

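View pics/s4c.png

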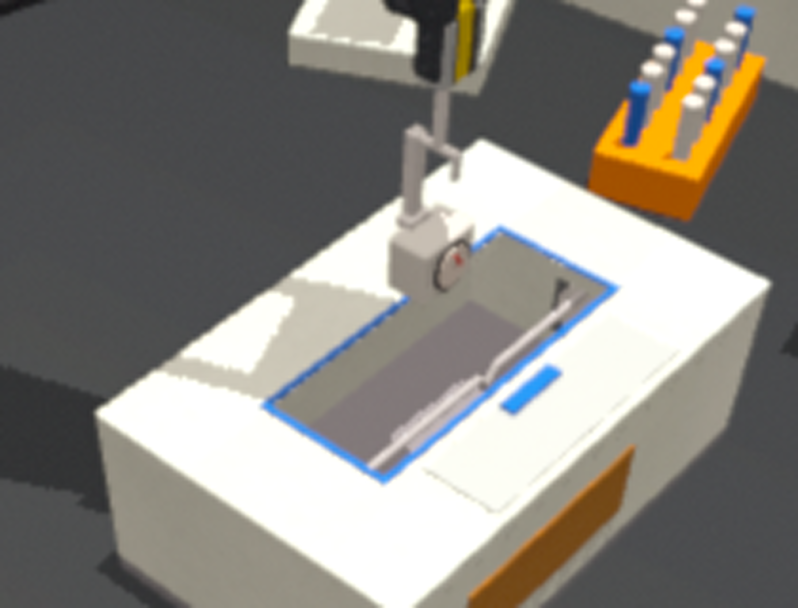

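View pics/top4.png

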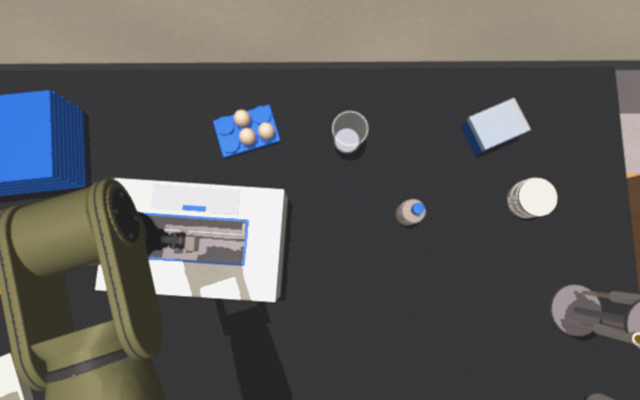

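```bash
cat >> h.py <<'E'
from scipy.spatial.transform import Rotation as Ro
def wpose(pos,rot):
    T=np.eye(4);T[:3,:3]=Ro.from_euler('xyz',rot).as_matrix();T[:3,3]=pos
    return T@robot.camera_params('wrist')['tool_from_camera']
def wpw(u,v,z,pos,rot):
    M=wpose(pos,rot);K=robot.camera_params('wrist')['camera_matrix']
    d=M[:3,:3]@np.array([(u-K[0,2])/K[0,0],-(v-K[1,2])/K[1,1],-1]);return M[:3,3]+d*(z-M[2,3])/d[2]
E
python3 - <<'E'
from h import *
crop("pics/wrist4.png","pics/w4c.png",210,130,445,235,3.4)
E
```

```text
(no output)
```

View pics/w4c.png

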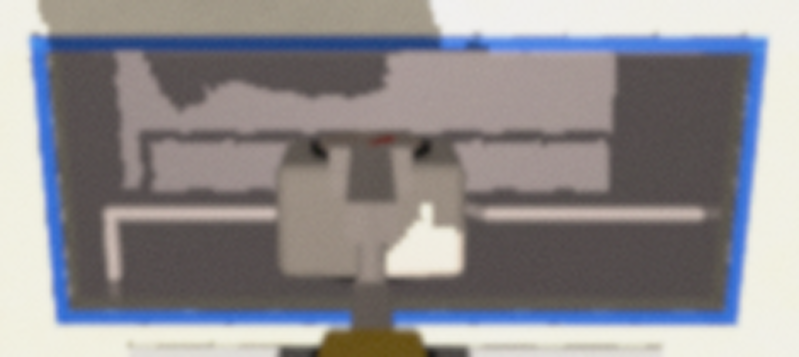

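```bash
python3 - <<'E'
from h import *
np.set_printoptions(precision=4,suppress=True)
pos=[.5159,.2087,.4959];rot=[-1.571,0,-.076]
f=lambda u,v,z:wpw((u+.5)/3.4+210-.5,(v+.5)/3.4+130-.5,z,pos,rot)[:2]
w=np.array([f(*p,.14) for p in [(44,48),(755,50),(728,312),(68,312)]])
e=np.roll(w,-1,0)-w
print(w,w.mean(0),np.hypot(*e.T),np.degrees(np.arctan2(e[:,1],e[:,0])))
c=w.mean(0);ey=np.array([.075,.997]);ex=np.array([.997,-.075])
for p in [(110,215),(270,215),(483,215),(700,215)]:
    q=f(*p,.112)-c;print(p,'local',q@ex,q@ey)
b=np.array([f(*p,.036+.4959-.3057) for p in[(278,268),(466,272)]]);print(b,b.mean(0))
A=lambda u,v:pw('top',(u+.5)/4+89.5,(v+.5)/4+169.5,.112)[:2]-np.array([.5248,.2165])
for u in(362,392): print(A(u,243)@ex,A(u,243)@ey)
E
```

```text
[[0.4722 0.1047]
 [0.4906 0.3363]
 [0.5817 0.3296]
 [0.564  0.0978]] [0.5271 0.2171] [0.2323 0.0914 0.2325 0.092 ] [ 85.4731  -4.2303 -94.3675 175.6379]
(110, 215) local 0.017977510008540736 -0.1065593898169601
(270, 215) local 0.018045441892565628 -0.047068707488241414
(483, 215) local 0.018135876360938764 0.03212839276556828
(700, 215) local 0.018228009302732533 0.11281291448811145
[[0.5253 0.1841]
 [0.5301 0.232 ]] [0.5277 0.208 ]
0.01682708130236751 0.03431019051534847
0.017895983002136785 0.017738770626268625
```

Call:
carry_out(motion=[[0, [0, 0, -1], 0], [0, [0, 0, -3], 0], [0, [0, 0, -5], 0], [0, [0, 0, -7], 0], [0, [0, 0, -9], 0], [0, [0, 0, -11], 0], [0, [0, 0, -12.5], 0], [0, [0, 0, -13.5], 0], [0, [0, 0, -14], 0], [0, [0, 0, -14], 0], [0, [0, 0, -14], 0], [0, [0, 0, -14], 0]])

```text
clock: 7.65
position: [0.5163, 0.2097, 0.357]
tcp_rot: [-1.57, -0.002, -0.075]
force: [-0.4, -0.4, -2.6]
gripper_width: 0.177
```

```bash
python3 - <<'E'
from h import *
s=st()
for n in("wrist","scene"): cv2.imwrite(f"pics/{n}5.png",robot.get_image(n)[:,:,::-1])
crop("pics/scene5.png","pics/s5c.png",230,20,440,180,3.8)
crop("pics/wrist5.png","pics/w5c.png",160,80,480,320,2.5)
E
```

```text
7.65 [0.5163 0.2097 0.357 ] [-1.57  -0.002 -0.075] F [-0.37 -0.42 -2.56] M [ 0.02  0.06 -0.02] 0.17713904513102904
```

View pics/w5c.png

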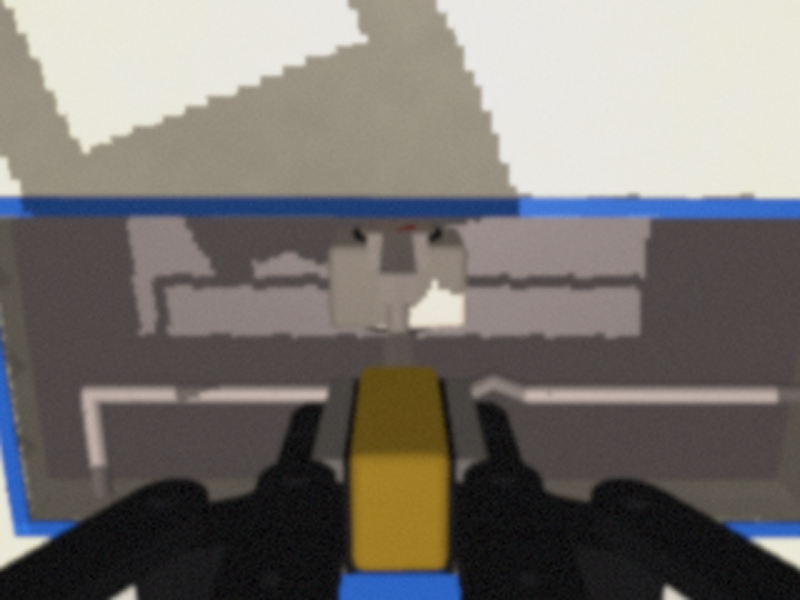

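View pics/s5c.png

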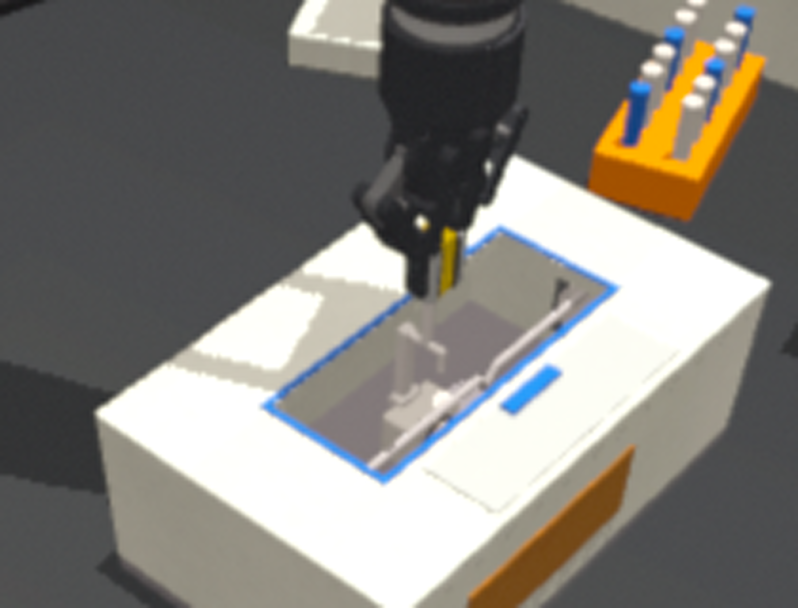

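```bash
python3 - <<'E'
from h import *
pos=[.5163,.2097,.357];rot=[-1.57,-0.002,-.075]
for u,v,z in[(493,381,.104),(524,396,.112),(470,390,.110),(200,396,.112),(700,396,.112)]:
    q=wpw((u+.5)/2.5+160-.5,(v+.5)/2.5+80-.5,z,pos,rot)[:2]-np.array([.5271,.2171]);print(u,q@[.997,-.075],q@[.075,.997])
E
```

```text
493 0.016625088514604976 0.02361252353053098
524 0.018397304152672704 0.03262349112537184
470 0.017187100981222125 0.015445376838534428
200 0.018335469857040897 -0.07134924504777618
700 0.018430918503913263 0.08914513558590331
```

Call:
carry_out(motion=[[0, [0.5, -0.04, 0], 0], [0, [1.2, -0.09, 0], 0], [0, [2, -0.15, 0], 0], [0, [2.6, -0.2, 0], 0], [0, [2.79, -0.21, 0], 0], [0, [2.79, -0.21, 0], 0], [0, [2.79, -0.21, 0], 0], [0, [2.79, -0.21, 0], 0]])

```text
clock: 8.55
position: [0.5437, 0.2076, 0.3556]
tcp_rot: [-1.571, 0.0, -0.075]
force: [0.1, 0.5, -1.8]
gripper_width: 0.179
```

```bash
python3 - <<'E'
from h import *
s=st()
for n in("wrist","scene"): cv2.imwrite(f"pics/{n}6.png",robot.get_image(n)[:,:,::-1])
st()
crop("pics/scene6.png","pics/s6c.png",300,60,400,160,6)
crop("pics/wrist6.png","pics/w6c.png",160,80,480,320,2.5)
E
```

```text
8.55 [0.5437 0.2076 0.3556] [-1.571  0.    -0.075] F [ 0.08  0.51 -1.82] M [-0.01  0.   -0.01] 0.17948311515990684
8.65 [0.5437 0.2076 0.3557] [-1.571  0.    -0.075] F [ 0.25  0.36 -2.56] M [ 0.   -0.02 -0.03] 0.1812969307566522
```

View pics/w6c.png

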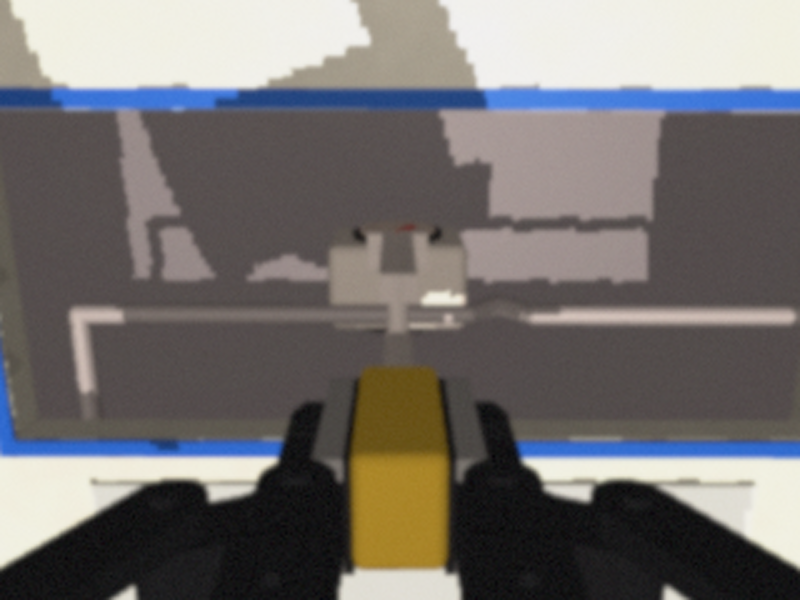

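View pics/s6c.png

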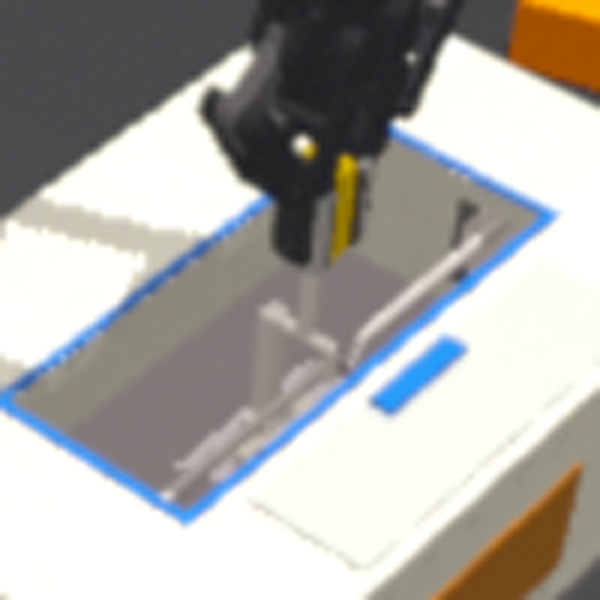

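Call:
carry_out(motion=[[0, [0, 0, -0.4], 0], [0, [0, 0, -0.9], 0], [0, [0, 0, -1.4], 0], [0, [0, 0, -1.7], 0], [0, [0, 0, -1.7], 0], [0, [0, 0, -1.7], 0], [0, [0, 0, -1.7], 0]])

```text
clock: 9.35
position: [0.544, 0.2076, 0.339]
tcp_rot: [-1.571, -0.0, -0.075]
force: [0.1, 0.3, -2.5]
gripper_width: 0.182
```

Call:
carry_out(motion=[[0, [0, 0, -0.05], 0], [0, [0, 0, -0.1], 0], [0, [0, 0, -0.1], 0], [0, [0, 0, -0.1], 0]])

```text
clock: 9.75
position: [0.5439, 0.2075, 0.3377]
tcp_rot: [-1.571, -0.0, -0.075]
force: [-0.3, 0.1, -2.1]
gripper_width: 0.179
```

Call:
carry_out(motion=[[0, [0, 0, -0.05], 0], [0, [0, 0, -0.05], 0], [0, [0, 0, -0.05], 0]])

```text
clock: 10.05
position: [0.5439, 0.2075, 0.3372]
tcp_rot: [-1.571, 0.0, -0.075]
force: [0.1, -0.4, -2.5]
gripper_width: 0.182
```

Call:
carry_out(motion=[[0, [0, 0, -0.05], 0], [0, [0, 0, -0.05], 0], [0, [0, 0, -0.05], 0]])

```text
clock: 10.35
position: [0.5439, 0.2075, 0.3367]
tcp_rot: [-1.571, 0.0, -0.075]
force: [-0.2, -0.6, -1.7]
gripper_width: 0.185
```

Call:
carry_out(motion=[[0, [0, 0, -0.04], 0], [0, [0, 0, -0.04], 0], [0, [0, 0, -0.04], 0]])

```text
clock: 10.65
position: [0.5439, 0.2075, 0.3363]
tcp_rot: [-1.571, 0.0, -0.075]
force: [-0.8, 0.6, -2.2]
gripper_width: 0.185
```

Call:
carry_out(motion=[[0, [0, 0, -0.04], 0], [0, [0, 0, -0.04], 0], [0, [0, 0, -0.04], 0]])

```text
clock: 10.95
position: [0.5439, 0.2075, 0.3359]
tcp_rot: [-1.571, 0.0, -0.075]
force: [-0.5, -0.0, -2.5]
gripper_width: 0.178
```

Call:
carry_out(motion=[[0, [0, 0, -0.04], 0], [0, [0, 0, -0.04], 0], [0, [0, 0, -0.04], 0]])

```text
clock: 11.25
position: [0.5439, 0.2075, 0.3355]
tcp_rot: [-1.571, 0.0, -0.075]
force: [-0.8, 0.5, -1.7]
gripper_width: 0.185
```

Call:
carry_out(motion=[[0, [0, 0, -0.03], 0], [0, [0, 0, -0.03], 0], [0, [0, 0, -0.03], 0]])

```text
clock: 11.55
position: [0.5439, 0.2075, 0.3352]
tcp_rot: [-1.571, 0.0, -0.075]
force: [0.3, -0.0, -1.8]
gripper_width: 0.179
```

Call:
carry_out(motion=[[0, [0, 0, -0.03], 0], [0, [0, 0, -0.03], 0], [0, [0, 0, -0.03], 0]])

```text
clock: 11.85
position: [0.5439, 0.2075, 0.3349]
tcp_rot: [-1.571, 0.0, -0.075]
force: [0.3, 0.1, -2.3]
gripper_width: 0.18
```

Call:
carry_out(motion=[[0, [0, 0, -0.03], 0], [0, [0, 0, -0.03], 0], [0, [0, 0, -0.03], 0]])

```text
clock: 12.15
position: [0.5439, 0.2075, 0.3347]
tcp_rot: [-1.571, -0.0, -0.075]
force: [0.9, 0.3, -1.7]
gripper_width: 0.179
```

Call:
carry_out(motion=[[0, [0, 0, -0.03], 0], [0, [0, 0, -0.03], 0], [0, [0, 0, -0.03], 0]])

```text
clock: 12.45
position: [0.5439, 0.2075, 0.3345]
tcp_rot: [-1.571, -0.0, -0.075]
force: [0.3, -0.2, -1.8]
gripper_width: 0.178
```

Call:
carry_out(motion=[[0, [0, 0, -0.03], 0], [0, [0, 0, -0.03], 0], [0, [0, 0, -0.03], 0]])

```text
clock: 12.75
position: [0.5439, 0.2076, 0.3342]
tcp_rot: [-1.571, -0.0, -0.075]
force: [-0.9, -1.6, -0.4]
gripper_width: 0.18
```

Call:
carry_out(motion=[[0, [0, 0, -0.03], 0], [0, [0, 0, -0.03], 0], [0, [0, 0, -0.03], 0]])

```text
clock: 13.05
position: [0.544, 0.2075, 0.334]
tcp_rot: [-1.571, -0.0, -0.075]
force: [-0.7, -0.2, 1.7]
gripper_width: 0.18
```

Call:
carry_out(motion=[[0, [0, 0, -0.02], 0], [0, [0, 0, -0.02], 0], [0, [0, 0, -0.02], 0]])

```text
clock: 13.35
position: [0.544, 0.2075, 0.3338]
tcp_rot: [-1.571, -0.0, -0.075]
force: [-1.1, -1.0, 3.5]
gripper_width: 0.18
```

Call:
carry_out(motion=[[0, [0, 0, 0.02], 0], [0, [0, 0, 0.02], 0], [0, [0.01, 0.1, 0.02], 0], [0, [0.02, 0.25, 0.02], 0], [0, [0.03, 0.4, 0.02], 0], [0, [0.05, 0.6, 0.02], 0], [0, [0.06, 0.8, 0.02], 0], [0, [0.075, 1.0, 0.02], 0], [0, [0.075, 1.0, 0.02], 0], [0, [0.075, 1.0, 0.02], 0]])

```text
clock: 14.35
position: [0.5447, 0.2181, 0.3339]
tcp_rot: [-1.569, -0.0, -0.075]
force: [0.2, 0.4, 1.7]
gripper_width: 0.178
```

Call:
carry_out(motion=[[0, [0.01, 0.1, 0], 0], [0, [0.02, 0.3, 0], 0], [0, [0.04, 0.5, 0], 0], [0, [0.05, 0.7, 0], 0], [0, [0.06, 0.8, 0], 0], [0, [0.06, 0.8, 0], 0], [0, [0.06, 0.8, 0], 0]])

```text
clock: 15.05
position: [0.5452, 0.2258, 0.3338]
tcp_rot: [-1.57, -0.0, -0.075]
force: [0.3, -1.0, 3.2]
gripper_width: 0.179
```

Call:
carry_out(motion=[[0, [0.01, 0.1, 0.01], 0], [0, [0.015, 0.2, 0.01], 0], [0, [0.015, 0.2, 0.01], 0], [0, [0.015, 0.2, 0.01], 0]])

```text
clock: 15.45
position: [0.5454, 0.2276, 0.3338]
tcp_rot: [-1.57, -0.0, -0.075]
force: [0.6, -2.0, 2.5]
gripper_width: 0.181
```

Call:
carry_out(motion=[[0, [0.01, 0.1, 0], 0], [0, [0.015, 0.2, 0], 0], [0, [0.015, 0.2, 0], 0], [0, [0.015, 0.2, 0], 0]])

```text
clock: 15.85
position: [0.5455, 0.2303, 0.3338]
tcp_rot: [-1.568, -0.0, -0.075]
force: [0.6, 1.8, 2.0]
gripper_width: 0.177
```

Call:
carry_out(motion=[[0, [0.01, 0.1, 0], 0], [0, [0.015, 0.2, 0], 0], [0, [0.015, 0.2, 0], 0], [0, [0.015, 0.2, 0], 0]])

```text
clock: 16.25
position: [0.5456, 0.2318, 0.3335]
tcp_rot: [-1.57, 0.0, -0.075]
force: [0.3, 2.6, 0.2]
gripper_width: 0.185
```

Call:
carry_out(motion=[[0, [0.015, 0.2, 0], 0], [0, [0.03, 0.4, -0.1], 0], [0, [0.045, 0.6, -0.25], 0], [0, [0.055, 0.75, -0.4], 0], [0, [0.055, 0.75, -0.4], 0], [0, [0.055, 0.75, -0.4], 0]])

```text
clock: 16.85
position: [0.5462, 0.2391, 0.3295]
tcp_rot: [-1.571, 0.0, -0.075]
force: [-0.8, -0.8, -2.5]
gripper_width: 0.181
```

Call:
carry_out(motion=[[0, [0, 0, -0.1], 0], [0, [0, 0, -0.15], 0], [0, [0, 0, -0.15], 0], [0, [0, 0, -0.15], 0]])

```text
clock: 17.25
position: [0.5462, 0.239, 0.3284]
tcp_rot: [-1.571, -0.0, -0.075]
force: [0.4, -1.0, -2.5]
gripper_width: 0.179
```

Call:
carry_out(motion=[[0, [0, 0, -0.05], 0], [0, [0, 0, -0.05], 0], [0, [0, 0, -0.05], 0]])

```text
clock: 17.55
position: [0.5462, 0.239, 0.3278]
tcp_rot: [-1.571, 0.0, -0.075]
force: [-0.3, 0.1, -2.4]
gripper_width: 0.18
```

Call:
carry_out(motion=[[0, [0, 0, -0.04], 0], [0, [0, 0, -0.04], 0], [0, [0, 0, -0.04], 0]])

```text
clock: 17.85
position: [0.5462, 0.239, 0.3274]
tcp_rot: [-1.571, 0.0, -0.075]
force: [0.1, 0.4, -1.7]
gripper_width: 0.183
```

Call:
carry_out(motion=[[0, [0, 0, -0.04], 0], [0, [0, 0, -0.04], 0], [0, [0, 0, -0.04], 0]])

```text
clock: 18.15
position: [0.5462, 0.239, 0.327]
tcp_rot: [-1.571, 0.0, -0.075]
force: [-0.6, -0.1, -1.8]
gripper_width: 0.182
```

Call:
carry_out(motion=[[0, [0, 0, -0.03], 0], [0, [0, 0, -0.03], 0], [0, [0, 0, -0.03], 0]])

```text
clock: 18.45
position: [0.5462, 0.239, 0.3267]
tcp_rot: [-1.571, -0.0, -0.075]
force: [-0.3, 0.1, -1.3]
gripper_width: 0.182
```

Call:
carry_out(motion=[[0, [0, 0, -0.03], 0], [0, [0, 0, -0.03], 0], [0, [0, 0, -0.03], 0]])

```text
clock: 18.75
position: [0.5463, 0.239, 0.3265]
tcp_rot: [-1.571, -0.0, -0.075]
force: [0.3, -0.2, -2.4]
gripper_width: 0.182
```

Call:
carry_out(motion=[[0, [0, 0, -0.03], 0], [0, [0, 0, -0.03], 0], [0, [0, 0, -0.03], 0]])

```text
clock: 19.05
position: [0.5463, 0.2391, 0.3263]
tcp_rot: [-1.571, -0.0, -0.075]
force: [-0.0, 0.3, -0.1]
gripper_width: 0.179
```

Call:
carry_out(motion=[[0, [0, 0, -0.03], 0], [0, [0, 0, -0.03], 0], [0, [0, 0, -0.03], 0]])

```text
clock: 19.35
position: [0.5463, 0.2391, 0.3261]
tcp_rot: [-1.571, -0.0, -0.075]
force: [-0.1, 0.5, 1.1]
gripper_width: 0.179
```

```bash
python3 - <<'E'
from h import *
s=st()
for n in("wrist","scene"): cv2.imwrite(f"pics/{n}7.png",robot.get_image(n)[:,:,::-1])
st()
crop("pics/scene7.png","pics/s7c.png",300,60,400,160,6)
crop("pics/wrist7.png","pics/w7c.png",160,80,480,320,2.5)
E
```

```text
19.35 [0.5463 0.2391 0.3261] [-1.571 -0.    -0.075] F [-0.08  0.5   1.12] M [0.02 0.04 0.01] 0.17930602569566992
19.45 [0.5463 0.2391 0.3261] [-1.571 -0.    -0.075] F [-0.14  0.56  0.16] M [0.03 0.1  0.05] 0.18207457137410887
```

View pics/w7c.png

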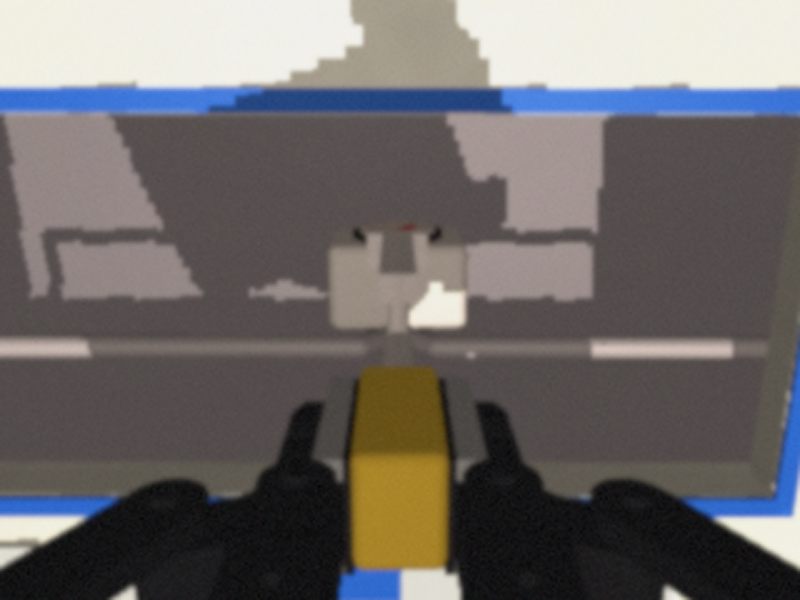

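View pics/s7c.png

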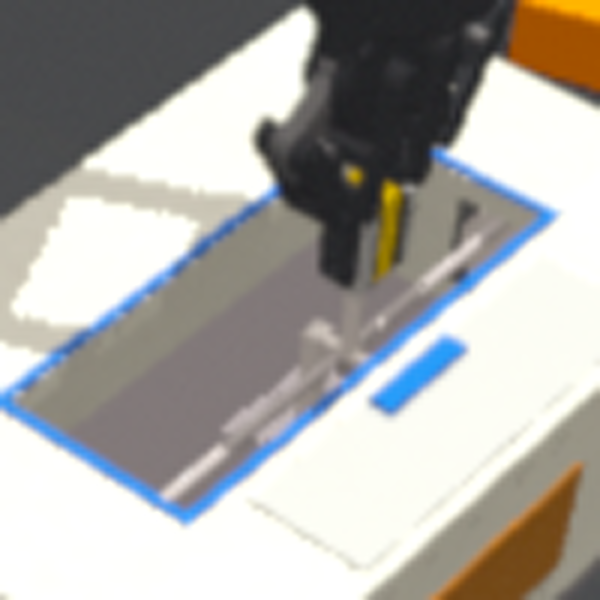

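Call:
carry_out(motion=[[19, [0, 0, 0], 0], [21, [0, 0, 0], 0], [23, [0, 0, 0], 0], [26, [0, 0, 0], 0], [30, [0, 0, 0], 0], [35, [0, 0, 0], 0], [45, [0, 0, 0], 0], [50, [0, 0, 0], 0], [50, [0, 0, 0], 0], [50, [0, 0, 0], 0]], newtons=20)

```text
clock: 20.45
position: [0.5462, 0.239, 0.3258]
tcp_rot: [-1.571, -0.0, -0.075]
force: [0.1, -0.1, 0.7]
gripper_width: 0.499
```

```bash
python3 - <<'E'
from h import *
s=st()
for n in("wrist","scene"): cv2.imwrite(f"pics/{n}8.png",robot.get_image(n)[:,:,::-1])
st()
crop("pics/scene8.png","pics/s8c.png",300,60,400,160,6)
crop("pics/wrist8.png","pics/w8c.png",160,80,480,320,2.5)
E
```

```text
20.45 [0.5462 0.239  0.3258] [-1.571 -0.    -0.075] F [ 0.15 -0.07  0.73] M [-0.04  0.01  0.03] 0.4986298400865943
20.55 [0.5462 0.239  0.3258] [-1.571  0.    -0.075] F [-0.25 -0.1  -0.46] M [0.03 0.01 0.  ] 0.5014074709625206
```

View pics/w8c.png

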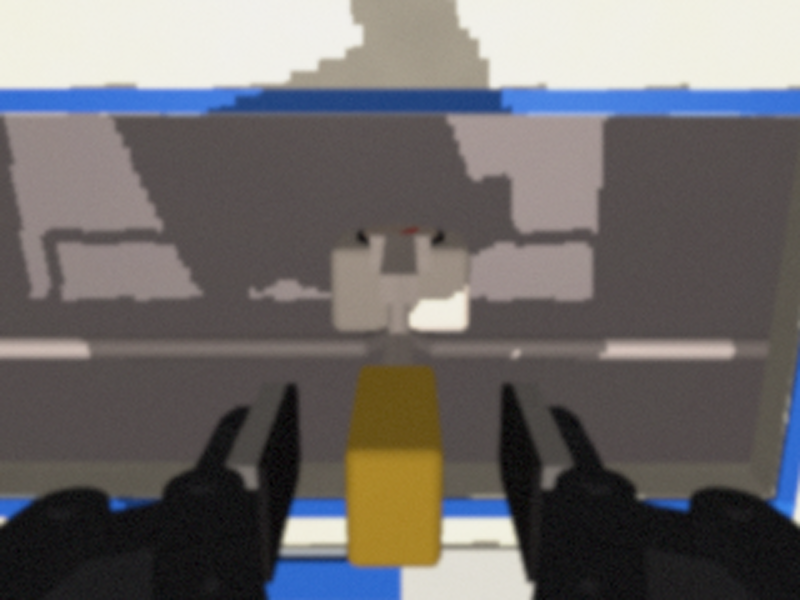

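View pics/s8c.png

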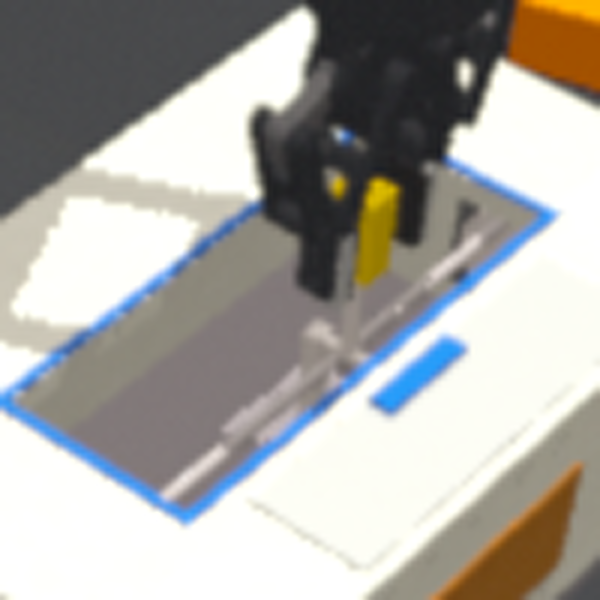

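Call:
carry_out(motion=[[50, [0, 0, 0.5], 0], [50, [0, 0, 1.5], 0], [50, [0, 0, 3], 0], [50, [0, 0, 5], 0], [50, [0, 0, 8], 0], [50, [0, 0, 12], 0], [50, [-1, 0, 15], 0], [50, [-3, 0, 17], 0], [50, [-5, 0, 18], 0], [50, [-5, 0, 18], 0], [50, [-5, 0, 18], 0], [50, [-5, 0, 18], 0], [50, [-5, 0, 18], 0], [50, [-5, 0, 18], 0], [50, [-5, 0, 18], 0], [50, [-5, 0, 18], 0]])

```text
clock: 22.15
position: [0.4965, 0.239, 0.5054]
tcp_rot: [-1.571, 0.001, -0.075]
force: [0.2, -0.1, -0.3]
gripper_width: 0.498
```

```bash
python3 - <<'E'
from h import *
s=st()
a=robot.get_image("scene")
for n in("wrist","scene"): cv2.imwrite(f"pics/{n}9.png",robot.get_image(n)[:,:,::-1])
b=robot.get_image("scene");print('scene change',np.abs(a.astype(int)-b).mean())
crop("pics/scene9.png","pics/s9c.png",270,40,410,160,5.5)
crop("pics/wrist9.png","pics/w9c.png",160,80,480,320,2.5)
E
```

```text
22.15 [0.4965 0.239  0.5054] [-1.571e+00  1.000e-03 -7.500e-02] F [ 0.21 -0.14 -0.29] M [-0.02  0.   -0.05] 0.49849831389869137
scene change 0.6453645833333334
```

View pics/w9c.png

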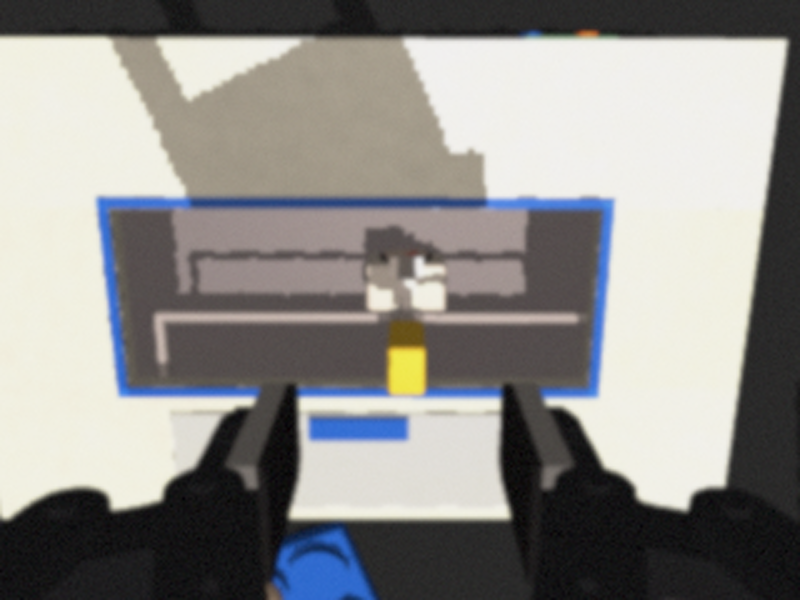

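View pics/s9c.png

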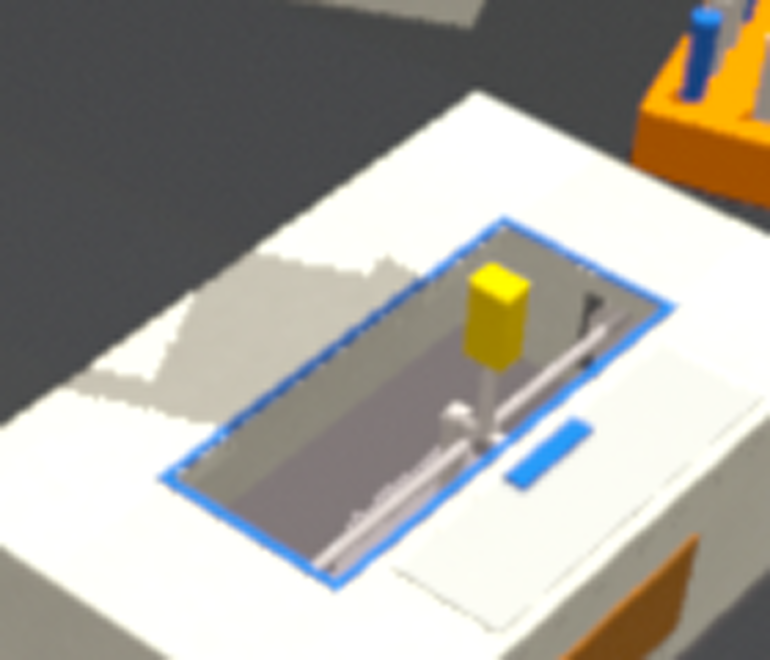

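Call:
carry_out(motion=[[50, [0, 0, 0], 0], [50, [0, 0, 0], 0], [50, [0, 0, 0], 0], [50, [0, 0, 0], 0], [50, [0, 0, 0], 0], [50, [0, 0, 0], 0], [50, [0, 0, 0], 0], [50, [0, 0, 0], 0], [50, [0, 0, 0], 0], [50, [0, 0, 0], 0], [50, [0, 0, 0], 0], [50, [0, 0, 0], 0], [50, [0, 0, 0], 0], [50, [0, 0, 0], 0], [50, [0, 0, 0], 0]])

```text
clock: 23.85
position: [0.4962, 0.239, 0.5058]
tcp_rot: [-1.571, 0.0, -0.075]
force: [-0.3, 0.7, -0.1]
gripper_width: 0.497
```

```bash
python3 - <<'E'
from h import *
prev=cv2.imread("pics/scene9.png")[:,:,::-1]
for i in range(3):
    b=robot.get_image("scene");h=cv2.cvtColor(b,cv2.COLOR_RGB2HSV)[60:160,300:400]
    hp=cv2.cvtColor(np.ascontiguousarray(prev),cv2.COLOR_RGB2HSV)[60:160,300:400]
    for q in(hp,h):
        m=(q[...,0]>24)&(q[...,0]<34)&(q[...,1]>180);v,u=np.nonzero(m);print(m.sum(),u.mean(),v.mean())
robot.close_job()
E
```

```text
156 59.73717948717949 37.01282051282051
154 59.72077922077922 36.896103896103895
156 59.73717948717949 37.01282051282051
155 59.76129032258064 36.81935483870968
156 59.73717948717949 37.01282051282051
155 59.71612903225807 36.92258064516129
the job is handed in; nothing more can be done
```

The thermo-hygrometer is hanging in the bar's dip, released and upright, and the job was handed in at about 24 s of the 72 s allowed.

- **Path:** I gripped the yellow block, lowered the gauge through the hatch about 10 mm to the -x side of centre, hooked it over the bar, and lowered until it touched.
- **Sliding:** It slid about 24 mm along +y with roughly 4–6 N on the bar in the readings at each step, well under the 15 N limit. These are readings at the end of each move with about 1 N of noise, so brief peaks between them were not seen.
- **Dip:** The edge of the dip showed as a sideways pull and a drop in load. From there I moved about 7 mm on to where the camera put the middle of the dip, and lowered until the gauge touched again. It touched about 8 mm below riding height, as specified.
- **After release:** I opened the gripper in small steps and backed the arm away. The tool force then read about zero, within its noise. The final pictures show the gauge upright in the dip. The grip moved less than 0.2 px between pictures over more than 1.5 s.
- **Surroundings:** I saw no jump in force while passing through the hatch. The bottle, beaker and egg tray stayed clear of the arm's path.

One disagreement: the top and scene cameras differed by about 3 mm on the cabinet's position and up to about 9 mm on the dip. The wrist camera and the contact forces settled both. No check failed.

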